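Pack the last stone sample through the sprung gate

TASK

Pack the white stone block into the plywood crate: set it down flat on the crate's open sill, lengthwise and in line with the closed yellow gate, and let go of it there; then push it from behind, lengthwise, in through the two sprung gate leaves. Push it fully home, so that with its front end it stands the two leaning green stone samples upright against the backstop, then lift the gripper straight up out of the crate so that the gate shuts behind the block. Do not touch the samples with the gripper, and leave the other things on the bench where they are.

Things in the scene. Friction and masses are not known exactly. Their poses are not given: they have to be found in the camera images.
- white_block: Off-white stone block, 55 (its x) x 85 (its y, the long way) x 42 mm high (z), about 0.5 kg, loose, lying flat on the bench at first; origin at the centre of its underside. Carry it by its two long sides, 55 mm apart.
- crate: Fixed plywood packing crate, open on top, 319 x 112 mm. Origin on the bench below the middle of the gate; x runs along the lane from the sill in through the gate to the backstop, y to the left seen that way, z up. The floor is one level 6 mm board (top at z = 6 mm) from x = -135 to +184 mm. Behind the gate stand side walls 45 mm high, 76 mm apart: no room for fingers beside the block, it can only be pushed.
- backstop_foot (a point): Point on the floor board at the foot of the backstop, an upright board 85 mm high with its face across the lane 172 mm behind the gate. With the block fully home and both samples upright, the block's rear end is 47 mm behind the gate and its centre 89 mm behind it.
- sill_spot (a point): Point on top of the floor board on the sill, 68 mm before the gate on the lane's centre line; a good place for the block's centre. The sill is the bare floor from 135 to 32 mm before the gate, without walls. From there to the gate two grey upright cheeks, 45 mm high, narrow like a funnel: 80 mm clear at the front, 64 mm at the gate.
- gate_mid (a point): Point on the top of the floor board in the middle of the gate.
- gate_left (a joint): Opening angle (rad) of the left yellow gate leaf, 0 shut to 1.5. Leaf 35 mm long, 40 mm high, 3 mm thick, on a vertical hinge post at the left wall (crate y = +36 mm). It swings only inward, to the backstop; a light spring (0.015 N m shut, 0.045 N m open) swings it shut. It can shut only if nothing stands within 36 mm behind the gate.
- gate_right (a joint): The same for the right leaf (hinge at crate y = -36 mm); the tips of the two leaves meet in the middle. The leaves do not open outward, so a finger that has followed the block in must leave upward (the leaves and walls end about 50 mm above the bench); drawn back it would jam.
- near_sample: Green stone tile 50 x 80 x 20 mm, 0.22 kg, loose in the crate, standing on its 50 mm end across the lane, top leaning about 25 degrees towards the backstop, against the far sample; its lower front edge is about 97 mm behind the gate. Origin at the centre of its 50 x 80 face towards the gate; y points up along the tile (vertical when upright), z towards the backstop.
- far_sample: A second green stone tile of the same size, standing behind the near one and leaning about 25 degrees against the backstop; origin and axes as for the near one. Both tiles upright take up 40 mm before the backstop.
- masking_tape: Bystander: roll of cream masking tape, 100 mm across, 25 mm high, lying on the bench; origin at the centre of its underside.
- marker: Bystander: black and white marker pen, 135 mm long, 16 mm thick, lying on the bench; origin at its underside.
- timber_chock: Bystander: small timber chock (a wooden wedge) 55 x 52 x 28 mm on the bench; origin at the centre of its underside.
Not all that is in view belongs to the job. There is more than one size of the white_block; the one meant has the size given above.

How it is judged:
On the way, in this order (a step that is already met when the one before it is completed fails the run):
1. the block lies flat and still on the sill, lengthwise before the closed gate, and nothing holds it (x of white_block in the frame of crate between -0.115 and -0.035 m and y of white_block in the frame of crate between -0.025 and 0.025 m and z of white_block in the frame of crate between 0.003 and 0.01 m and angle between white_block's own z axis and vertical below 0.1 rad and angle between the y axis of white_block and the x axis of crate, either way round below 0.25 rad and contact force between the fingers and white_block below 0.1 N and linear speed of white_block below 0.02 m/s and value of joint each of gate_left, gate_right below 0.12 rad), for 0.2 s.
2. the block is in the gate and holds both leaves open (x of white_block in the frame of crate between -0.03 and 0.07 m and value of joint each of gate_left, gate_right above 0.6 rad and z of white_block in the frame of crate below 0.015 m), for 0.05 s.
At the end, for the whole second after the job is handed in: The white block lies flat and lengthwise (within 0.25 rad) in the crate, its centre 75 to 100 mm behind the gate; both gate leaves are shut (within 0.12 rad); both samples stand on the crate floor, upright within 0.12 rad; all is released and at rest (x of white_block in the frame of crate between 0.075 and 0.1 m and z of white_block in the frame of crate below 0.01 m and angle between white_block's own z axis and vertical below 0.1 rad and angle between the y axis of white_block and the x axis of crate, either way round below 0.25 rad and contact force between the fingers and white_block below 0.1 N and linear speed of each of white_block, near_sample, far_sample below 0.02 m/s and value of joint each of gate_left, gate_right below 0.12 rad and angle between each of near_sample, far_sample's own y axis and vertical below 0.12 rad and z of each of near_sample, far_sample in the frame of crate below 0.055 m); the robot touches nothing.
It fails at once if the gripper touched a stone sample (contact force between the fingers and near_sample above 1 N or contact force between the fingers and far_sample above 1 N).
It fails at once if a bystander was moved by more than 30 mm (distance of any of masking_tape, marker, timber_chock from where it was at the start of the episode above 0.03 m).
It also fails if it takes over 56 s, if anything falls off the work surface, if the arm or the gripper's body presses on something with over 40 N, if the wrist force passes 120 N, or if a joint passes its speed limit or range.

ROBOT

A 7-joint arm with a two-finger parallel gripper is mounted at the origin on a cart in front of the work surface, level with it; the furniture and walls round the work are solid. World frame = base frame: x ahead of the robot, y to its left, z up, the work surface at z = 0. Lengths are in m, angles in rad, forces in N, time in s.
With the tool pointing down it reaches from about 0.35 to 0.9 m from the base axis. Payload 7.2 kg.
Tool frame: the origin (TCP) lies at the very end of the fingers, on their centre line; the grasp point (between the pads) lies ctrl.tcp_to_grasp behind it (ctrl.tcp_to_grasp is the distance from the TCP to the grasp point, in m); y points along the fingers, z is the direction in which the jaws open and shut, and the axes are right-handed (so a half turn about y gives the same grasp; the last joint's range is limited). The gripper opens to 88 mm and grips with 3 to 60 N. Pads are 20 mm wide; open, the fingers measure 115 mm over their backs; the gripper's body (75 mm by 178 mm) begins 61 mm behind the grasp point.
Start: joints at [-1.333, 0.411, -0.013, 1.596, 0.006, 1.134, -0.082], TCP at [0.188, 0.596, 0.223] pointing down, gripper open.
Joint ranges: [-2.95, 2.95], [-0.29, 1.99], [-1.47, 1.44], [0.14, 2.54], [-1.03, 4.17], [0.13, 1.85], [-2.86, 2.86]. Speed limits (rad/s): [2.39, 2.39, 3.01, 3.01, 3.14, 3.14, 3.14].

INTERFACE

Orientations are given as [roll, pitch, yaw] about the fixed x, y, z axes, in that order (R = Rz(yaw) Ry(pitch) Rx(roll)).
In Python, from station import ctrl, camera, calibration gives the robot as it stands. The module is installed in compiled form; this text tells all that it offers.
- The arm moves only by the tool play_rows, never from a script. Its argument "series" is a list of rows, each an object with "linear": the shift along the tool's x, y, z in cm, a list of three; "rot": the turn, a rotation vector about the tool's x, y, z in degrees, a list of three; "hand": the opening in per cent of the stroke, from 0 (shut) to 100 (fully open). A call has 1 to 20 rows; each row is the pose to reach, as a shift and turn from the pose commanded when the call began, along the tool's axes at that moment; what a row does not reach only later rows make up. A row lasts 1/12 s, in which the tool goes at most 41.7 mm and 7.16 degrees, less where a joint would pass 70% of its speed; a pose out of reach is approached as far as the arm can. A call with a gripper value outside its range is refused whole. The fingers move at their own pace and stop on an object; "newtons" is the grip in N (left out, the last holds). Time passes only in rows, so rows that repeat a pose let the fingers close. It gives the time, the measured TCP pose, the force and the opening at its end, in the units of the state.
- ctrl.get_state(): the state, without advancing time (a new reading comes with each control period).
- camera(name): name is "scene" or "top" or "wrist"; returns (picture, depth): 384x512x3 uint8, red, green, blue; 384x512 float32, m along the optical axis (not along the pixel's ray), 0 where there is no reading.
- calibration(name): a dict with "fov_y" (degrees; the focal length in pixels is half the picture's height over the tangent of half this angle, whatever the lens; pixels are square), "cx", "cy" (the principal point, pixels), "k1" (the pictures are not rectified: a ray, as slopes to the right and down, at radius r is drawn at 1 + k1 r^2 times it, then the intrinsics apply), "world_from_camera" (4x4, takes a point from camera to world coordinates). Camera axes: x right, y down, z forward; pixel columns grow to the right and rows downward; lengths in m; the calibration is good to about 2 mm. A picture is of the moment at which its call begins: read the wrist's pose just before it. calibration takes no time and is no camera call; for the wrist camera it gives the pose at the moment of the call.
- ctrl.finish_job(): hands the job in, once; it reports no verdict.
The state is a dict: "time_s": time; "q": joint angles; "dq": joint speeds; "joint_efforts": joint torques, N m; "tool_pos": TCP position; "ee_rot": TCP orientation; "contact_force": force on the tool from outside, world axes, zero at the start; "wrist_torque": the same for the moment, N m; "opening": finger opening in m.
Only numpy, scipy, OpenCV 4.12 (cv2) and the standard library are available. Lean on these libraries where they do the work, as an engineer would, in place of code of your own. Each camera call takes 0.05 s, during which the arm holds its last target. There are 200 camera calls.

## Working session

There is one attempt and no reset: what is moved stays moved. The work goes in short steps, Python scripts to look and compute and a tool call to move; the robot and the scene stay as the last step left them, time stands still between calls to the robot, and variables do not carry over. Pictures are saved under pics/ and viewed, about 8 in all and at most 12, crops included, and the job is handed in when it is done.

Besides the shell and the picture viewer there is one more tool, called after "Request:" in YAML: its name, and indented under it one key for each argument. play_rows: Moves the arm, as the interface text tells. Its arguments: {"type":"object","properties":{"series":{"type":"array","items":{"type":"object","properties":{"linear":{"type":"array","items":{"type":"number"}},"rot":{"type":"array","items":{"type":"number"}},"hand":{"type":"number"}}}},"newtons":{"type":"number"}},"required":["series"]}

```bash
mkdir -p pics; cat > h.py <<'E'
import numpy as np, cv2
from station import ctrl, camera, calibration
from scipy.spatial.transform import Rotation as R
def grab(n):
    c=calibration(n); p,d=camera(n); return p,d,c
def rays(c,uv):
    uv=np.atleast_2d(uv).astype(float); f=192/np.tan(np.radians(c['fov_y']/2))
    K=np.array([[f,0,c['cx']],[0,f,c['cy']],[0,0,1]])
    s=cv2.undistortPoints(uv[:,None],K,np.array([c['k1'],0,0,0.]))[:,0]
    return np.c_[s,np.ones(len(s))]
def onplane(c,uv,z):
    T=np.array(c['world_from_camera']); r=rays(c,uv)@T[:3,:3].T; o=T[:3,3]
    return o+r*((z-o[2])/r[:,2])[:,None]
def cloud(d,c):
    T=np.array(c['world_from_camera']); v,u=np.mgrid[:384,:512]
    p=rays(c,np.c_[u.ravel(),v.ravel()])*d.reshape(-1,1)
    return (p@T[:3,:3].T+T[:3,3]).reshape(384,512,3)
def save(n,p,s=1): cv2.imwrite('pics/'+n,cv2.resize(p[...,::-1],None,fx=s,fy=s,interpolation=cv2.INTER_CUBIC))
E
python3 - <<'E'
from h import *
a,d1,c1=grab('top'); b,d2,c2=grab('scene')
np.savez('a.npz',a=a,d=d1,b=b,d2=d2); import pickle; pickle.dump((c1,c2),open('c.pkl','wb'))
save('top.png',a,1.5); save('scene.png',b,1.5)
print(ctrl.get_state(),ctrl.tcp_to_grasp); print(c1,c2)
E
```

```text
{'time_s': 0.1, 'q': array([-1.33318013,  0.41184444, -0.01273512,  1.59693569,  0.00562118,
        1.13430841, -0.08216112]), 'dq': array([ 4.11860446e-04, -1.64057565e-03, -6.97111948e-04, -2.23277314e-03,
        1.18740606e-03,  4.98607204e-05,  5.88821956e-04]), 'joint_efforts': array([ 2.27755321e-03, -5.89100111e+01,  6.43825885e-01, -2.91712046e+01,
       -5.37570601e-02,  1.45710996e-02,  3.22791368e-05]), 'tool_pos': array([0.1880641 , 0.59556234, 0.22188787]), 'ee_rot': array([-1.57225204e+00, -1.12759193e-04, -3.05723006e-01]), 'contact_force': array([ 0.48748841, -1.23055117,  0.46941953]), 'wrist_torque': array([-0.01703028,  0.03744094,  0.0323534 ]), 'opening': 0.08778017534511773} 0.0187
{'fov_y': 56.44368483093962, 'cx': 251.78606816436653, 'cy': 191.50388529339355, 'k1': -0.1019918400753432, 'world_from_camera': array([[-0.00944598, -0.98944885,  0.14457434,  0.38302098],
       [-0.99983942,  0.01154753,  0.0137039 ,  0.21249084],
       [-0.01522879, -0.14442168, -0.98939904,  1.36325742],
       [ 0.        ,  0.        ,  0.        ,  1.        ]])} {'fov_y': 46.78008432716658, 'cx': 265.3832629532753, 'cy': 193.17839423289698, 'k1': -0.028444166287026923, 'world_from_camera': array([[ 0.85218263, -0.25563575,  0.45654696, -0.06307113],
       [-0.52320935, -0.42642044,  0.73784659, -0.81043234],
       [ 0.00606099, -0.86764968, -0.4971391 ,  0.76841355],
       [ 0.        ,  0.        ,  0.        ,  1.        ]])}
```

View pics/top.png

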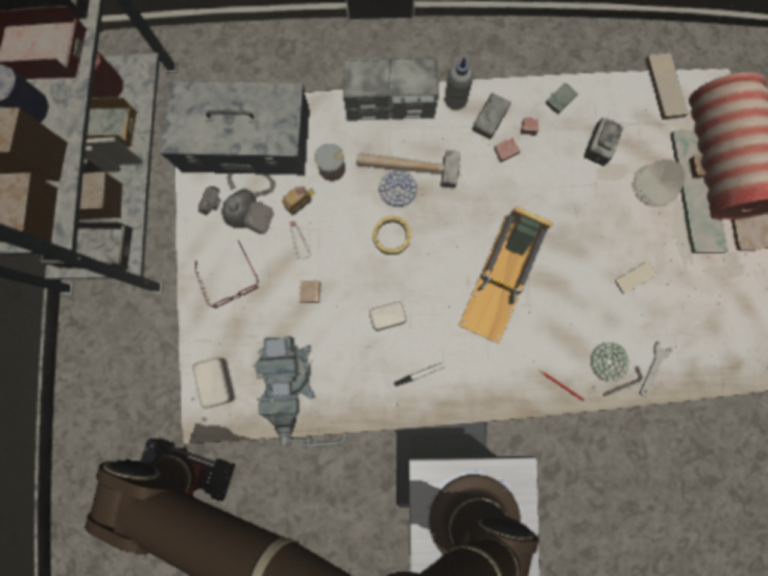

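View pics/scene.png

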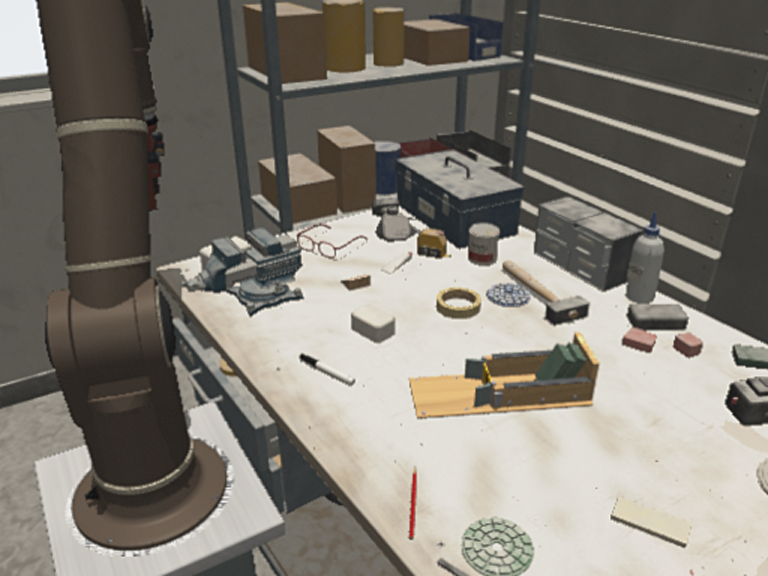

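Top view at 1.5x: there are three off-white pieces, at (388,316), (212,382) and (635,277). The crate runs from the sill at (485,330) to the backstop at (533,215). The marker is at (418,374), the tape roll at (392,235) and the chock at (310,291). Next I measure sizes.

```bash
python3 - <<'E'
from h import *; import pickle
z=np.load('a.npz'); c1,c2=pickle.load(open('c.pkl','rb')); P=cloud(z['d'],c1)
print('bench z',np.median(P[200:240,200:230,2]))
for n,(u,v),r in [('A',(388,316),30),('B',(212,382),38),('C',(635,277),30)]:
    u=int(u/1.5);v=int(v/1.5);h=P[v-1:v+2,u-1:u+2,2].mean()
    w=P[v-r:v+r,u-r:u+r]; m=((w[...,2]>h-.006)&(w[...,2]<h+.01)&(h>.015)).astype(np.uint8)
    if h<.015: print(n,h); continue
    k,l,s,ce=cv2.connectedComponentsWithStats(m); i=l[r,r]
    vv,uu=np.where(l==i); q=onplane(c1,np.c_[uu+u-r,vv+v-r],h)[:,:2]
    (cx,cy),sz,an=cv2.minAreaRect((q*1000).astype(np.float32)); print(n,h,cx,cy,sz,an)
# crate: orange sill
hsv=cv2.cvtColor(z['a'],cv2.COLOR_RGB2HSV)
m=cv2.inRange(hsv,(8,110,90),(30,255,255)); m[:, :300]=0; m[:, 375:]=0; m[:130]=0; m[235:]=0
n,l,s,ce=cv2.connectedComponentsWithStats(m); i=1+s[1:,4].argmax(); print(s[i])
q=onplane(c1,np.argwhere(l==i)[:,::-1],.006)[:,:2]*1000
print(cv2.minAreaRect(q.astype(np.float32)),cv2.boxPoints(cv2.minAreaRect(q.astype(np.float32))))
A=z['a'][120:240,230:380]; save('cropA.png',np.hstack([cv2.resize(z['a'][190:232,235:285],(500,420),interpolation=3)]),1)
save('cropB.png',A,5)
E
```

```text
bench z 0.0006395625260204874
A 0.19079530796500033 495.2298278808594 210.61277770996094 (196.45497131347656, 195.2273406982422) 89.30865478515625
B 0.05671114176951502 344.4969787597656 642.1026611328125 (113.80644226074219, 74.84696197509766) 15.561335563659668
C 0.011582147941481664
[ 307  160   47   68 1355]
((578.8723754882812, -76.94298553466797), (105.34398651123047, 258.6073303222656), 65.05830383300781) [[ 439.41635  -70.17584]
 [ 673.9053  -179.22946]
 [ 718.32837  -83.71013]
 [ 483.83948   25.34349]]
```

View pics/cropB.png

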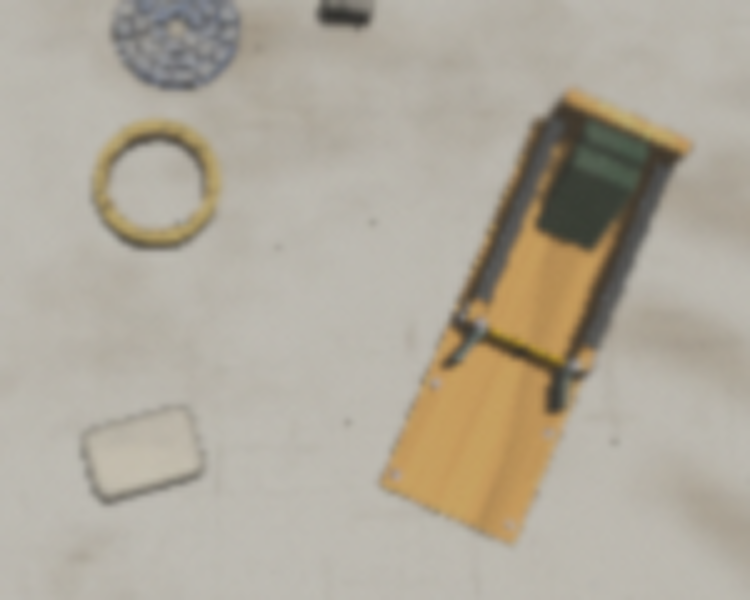

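```bash
python3 - <<'E'
from h import *; import pickle
z=np.load('a.npz'); c1,c2=pickle.load(open('c.pkl','rb')); P=cloud(z['d'],c1)
u,v=259,211
print(np.round(P[v-12:v+13:4,u-16:u+17:4,2],3))
hsv=cv2.cvtColor(z['a'],cv2.COLOR_RGB2HSV)
# block by region: brighter than surroundings -> depth
w=P[190:232,235:285]; m=((w[...,2]>.032)&(w[...,2]<.055)).astype(np.uint8)
k,l,s,ce=cv2.connectedComponentsWithStats(m); i=1+s[1:,4].argmax(); vv,uu=np.where(l==i)
q=onplane(c1,np.c_[uu+235,vv+190],.042)[:,:2]*1000; print('A',cv2.minAreaRect(q.astype(np.float32)))
f=lambda x,y,zz:(onplane(c1,[[230+x/5-.4,120+y/5-.4]],zz)[0]*1000).round(1)
print('sill corners',f(380,483,.006),f(515,543,.006)); 
print('board edge near cheeks',f(437,368,.006),f(557,425,.006))
print('gate posts',f(468,322,.05),f(585,368,.05)); print('backstop top',f(570,92,.085),f(690,146,.085))
E
```

```text
[[ 0.005 -0.004  0.004 -0.001  0.003 -0.002  0.001 -0.001  0.   ]
 [-0.001 -0.     0.     0.004  0.041  0.043  0.045  0.002 -0.001]
 [ 0.001  0.046  0.041  0.041  0.039  0.038  0.043  0.004  0.001]
 [-0.002  0.04   0.045  0.039  0.045  0.044  0.046  0.003 -0.003]
 [-0.001 -0.003  0.045  0.042  0.043  0.039  0.036  0.001  0.   ]
 [-0.     0.005  0.039  0.011  0.005  0.001 -0.004  0.002 -0.002]
 [ 0.    -0.     0.001  0.005 -0.004  0.002  0.002  0.005 -0.002]]
A ((506.24432373046875, 208.8737030029297), (54.63957977294922, 84.3888168334961), 15.390131950378418)
sill corners [484.2  27.8   6. ] [437.3 -73.6   6. ]
board edge near cheeks [571.9 -18.7   6. ] [ 526.8 -109.4    6. ]
gate posts [600.1 -35.7  50. ] [ 564.4 -121.9   50. ]
backstop top [ 766.5 -112.5   85. ] [ 724.6 -200.3   85. ]
```

Piece A at (388,316) measures 55x84 mm and 42 mm high, so it fits. B is 114x75 and 57 mm high, C only 12 mm high; both are decoys. The enlarged crop shows A clear at crop (143,453), with the crate and its gate shut beside it. Crate origin is about (583,-80) mm, yaw -24.9°.

```bash
cat >> h.py <<'E'
CO=np.array([.583,-.0795]); CY=-24.9
def tgt(p,yaw):
    s=ctrl.get_state(); M=R.from_euler('xyz',s['ee_rot'])
    G=R.from_euler('xyz',[-np.pi/2,0,np.radians(yaw)])
    print('lin cm',(M.inv().apply(np.array(p)-s['tool_pos'])*100).round(2),'rot',np.degrees((M.inv()*G).as_rotvec()).round(2))
def crate(x,y,z,o=CO,yaw=CY):
    a=np.radians(yaw); return [o[0]+x*np.cos(a)-y*np.sin(a),o[1]+x*np.sin(a)+y*np.cos(a),z]
E
python3 -c "
from h import *
tgt([.506,.209,.20],-74.6)"
```

```text
lin cm [ 41.95   2.23 -27.29] rot [7.000e-02 5.708e+01 5.000e-02]
```

Request:
play_rows:
  series:
    - {"linear": [4, -4, -1], "rot": [0, 0, 0], "hand": 100}
    - {"linear": [8, -6, -3], "rot": [0, 7, 0], "hand": 100}
    - {"linear": [11, -6, -5], "rot": [0, 14, 0], "hand": 100}
    - {"linear": [14, -6, -7.5], "rot": [0, 21, 0], "hand": 100}
    - {"linear": [17, -6, -10], "rot": [0, 28, 0], "hand": 100}
    - {"linear": [20, -6, -12.5], "rot": [0, 35, 0], "hand": 100}
    - {"linear": [23, -6, -15], "rot": [0, 42, 0], "hand": 100}
    - {"linear": [26, -6, -17], "rot": [0, 49, 0], "hand": 100}
    - {"linear": [29, -5, -19], "rot": [0.07, 57.1, 0.05], "hand": 100}
    - {"linear": [32, -4, -21], "rot": [0.07, 57.1, 0.05], "hand": 100}
    - {"linear": [35, -2, -23], "rot": [0.07, 57.1, 0.05], "hand": 100}
    - {"linear": [38, 0, -25], "rot": [0.07, 57.1, 0.05], "hand": 100}
    - {"linear": [41.95, 2.23, -27.3], "rot": [0.07, 57.1, 0.05], "hand": 100}
    - {"linear": [41.95, 2.23, -27.3], "rot": [0.07, 57.1, 0.05], "hand": 100}
    - {"linear": [41.95, 2.23, -27.3], "rot": [0.07, 57.1, 0.05], "hand": 100}
    - {"linear": [41.95, 2.23, -27.3], "rot": [0.07, 57.1, 0.05], "hand": 100}

```text
time_s: 1.43
tool_pos: [0.5057, 0.2096, 0.2001]
ee_rot: [-1.571, 0.001, -1.303]
contact_force: [0.3, 0.5, -0.5]
opening: 0.0877
```

```bash
python3 - <<'E'
from h import *
a,d,c=grab('wrist'); P=cloud(d,c); print(c)
m=((P[...,2]>.032)&(P[...,2]<.052)&(np.hypot(P[...,0]-.506,P[...,1]-.209)<.09)).astype(np.uint8)
k,l,s,ce=cv2.connectedComponentsWithStats(m); i=1+s[1:,4].argmax(); print(s[i]); vv,uu=np.where(l==i)
q=onplane(c,np.c_[uu,vv],.042)[:,:2]*1000; print('A',cv2.minAreaRect(q.astype(np.float32)))
save('w1.png',a,1.2); tgt([.506,.209,.008],-74.6); print(ctrl.get_state()['tool_pos'])
E
```

```text
{'fov_y': 66.16296009848881, 'cx': 250.50388651881119, 'cy': 198.38470143910257, 'k1': -0.07295636877939485, 'world_from_camera': array([[ 9.64565004e-01,  2.52370752e-01,  7.69633424e-02,
         4.83555201e-01],
       [ 2.63844677e-01, -9.23257941e-01, -2.79250357e-01,
         2.86479987e-01],
       [ 5.82394409e-04,  2.89661490e-01, -9.57128979e-01,
         3.61450614e-01],
       [ 0.00000000e+00,  0.00000000e+00,  0.00000000e+00,
         1.00000000e+00]])}
[ 227  147   49   73 3440]
A ((505.2782287597656, 209.27761840820312), (53.80607223510742, 82.82453155517578), 15.284549713134766)
lin cm [2.200e-01 1.926e+01 1.000e-02] rot [-0.02  0.04 -0.12]
[0.50540437 0.21069553 0.20055967]
```

View pics/w1.png

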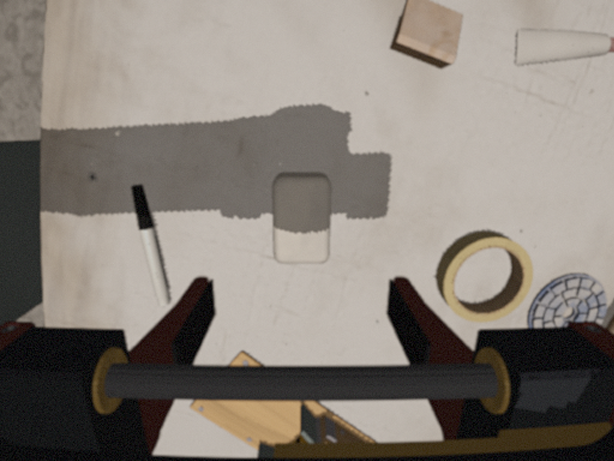

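The block is centred at (302,218), between and parallel to the open fingers. I descend and grip it.

Request:
play_rows:
  series:
    - {"linear": [0.2, 3, 0], "rot": [0, 0, 0], "hand": 100}
    - {"linear": [0.2, 6.5, 0], "rot": [0, 0, 0], "hand": 100}
    - {"linear": [0.2, 10, 0], "rot": [0, 0, 0], "hand": 100}
    - {"linear": [0.2, 13, 0], "rot": [0, 0, 0], "hand": 100}
    - {"linear": [0.2, 16, 0], "rot": [0, 0, 0], "hand": 100}
    - {"linear": [0.2, 18, 0], "rot": [0, 0, 0], "hand": 100}
    - {"linear": [0.2, 19.2, 0], "rot": [0, 0, 0], "hand": 100}
    - {"linear": [0.2, 19.2, 0], "rot": [0, 0, 0], "hand": 100}
    - {"linear": [0.2, 19.2, 0], "rot": [0, 0, 0], "hand": 50}
    - {"linear": [0.2, 19.2, 0], "rot": [0, 0, 0], "hand": 40}
    - {"linear": [0.2, 19.2, 0], "rot": [0, 0, 0], "hand": 40}
    - {"linear": [0.2, 19.2, 0], "rot": [0, 0, 0], "hand": 40}
    - {"linear": [0.2, 19.2, 0], "rot": [0, 0, 0], "hand": 40}
    - {"linear": [0.2, 19.2, 0], "rot": [0, 0, 0], "hand": 40}
  newtons: 30

```text
time_s: 2.65
tool_pos: [0.5069, 0.208, 0.0092]
ee_rot: [-1.569, 0.002, -1.302]
contact_force: [-1.3, 0.2, 5.2]
opening: 0.055
```

```bash
python3 -c "
from h import *
tgt([.505,.2095,.12],-74.6); tgt(crate(-.075,0,.12),CY)"
```

```text
lin cm [ -0.22 -11.08  -0.13] rot [-0.1  -0.03 -0.11]
lin cm [ 24.87 -11.14  -5.99] rot [ -0.13 -49.73  -0.06]
```

Request:
play_rows:
  series:
    - {"linear": [0, -2, 0], "rot": [0, 0, 0], "hand": 40}
    - {"linear": [0, -5, 0], "rot": [0, 0, 0], "hand": 40}
    - {"linear": [0, -8, 0], "rot": [0, 0, 0], "hand": 40}
    - {"linear": [2, -11, -0.5], "rot": [0, -4, 0], "hand": 40}
    - {"linear": [5, -11.1, -1.2], "rot": [0, -10, 0], "hand": 40}
    - {"linear": [8, -11.1, -2], "rot": [0, -16, 0], "hand": 40}
    - {"linear": [11, -11.1, -2.8], "rot": [0, -22, 0], "hand": 40}
    - {"linear": [14, -11.1, -3.5], "rot": [0, -28, 0], "hand": 40}
    - {"linear": [17, -11.1, -4.2], "rot": [0, -34, 0], "hand": 40}
    - {"linear": [20, -11.1, -5], "rot": [0, -40, 0], "hand": 40}
    - {"linear": [23, -11.1, -5.6], "rot": [0, -46, 0], "hand": 40}
    - {"linear": [24.9, -11.1, -6], "rot": [-0.1, -49.7, 0], "hand": 40}
    - {"linear": [24.9, -11.1, -6], "rot": [-0.1, -49.7, 0], "hand": 40}
    - {"linear": [24.9, -11.1, -6], "rot": [-0.1, -49.7, 0], "hand": 40}
    - {"linear": [24.9, -11.1, -6], "rot": [-0.1, -49.7, 0], "hand": 40}

```text
time_s: 3.9
tool_pos: [0.5143, -0.0477, 0.1186]
ee_rot: [-1.571, 0.002, -0.436]
contact_force: [-0.5, 0.3, -4.4]
opening: 0.0551
```

```bash
python3 - <<'E'
from h import *
a,d,c=grab('wrist'); P=cloud(d,c); s=ctrl.get_state(); print(s['tool_pos'],s['ee_rot'],s['opening'])
save('w2.png',a,1.5)
t,dt,ct=grab('top'); save('t2.png',t[120:240,250:400],5)
np.savez('b.npz',a=a,d=d,P=P,t=t,dt=dt)
E
```

```text
[ 0.51441687 -0.04720433  0.11865608] [-1.57070828  0.00208865 -0.43466769] 0.05507421361219871
```

View pics/w2.png

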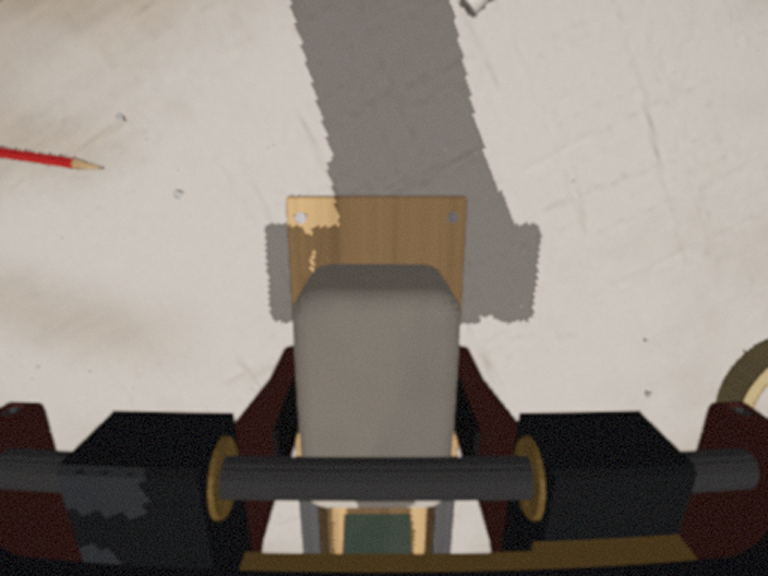

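The block is held straight over the sill. The sill's rear edge corners are at (288,197) and (466,197), level in the tool view.

```bash
python3 - <<'E'
from h import *
c=calibration('wrist')
q=onplane(c,np.array([[288,197],[466,197]])/1.5-.17,.006)[:,:2]; print(q)
v=q[0]-q[1] if q[0][1]>q[1][1] else q[1]-q[0]; print(np.linalg.norm(v),np.degrees(np.arctan2(-v[0],v[1])))
yaw=np.degrees(np.arctan2(-v[0],v[1])); a=np.radians(CY); print('origin',q.mean(0)+.135*np.array([np.cos(a),np.sin(a)]))
tgt(crate(-.075,0,.0155),CY)
E
```

```text
[[ 0.4356146  -0.07001407]
 [ 0.48130622  0.02848665]]
0.10858230632985053 -24.885215815996837
origin [ 0.58091135 -0.07760355]
lin cm [ 0.1  10.32 -0.07] rot [-0.01  0.05 -0.11]
```

Request:
play_rows:
  series:
    - {"linear": [0, 2, 0], "rot": [0, 0, 0], "hand": 40}
    - {"linear": [0, 4.5, 0], "rot": [0, 0, 0], "hand": 40}
    - {"linear": [0, 7, 0], "rot": [0, 0, 0], "hand": 40}
    - {"linear": [0, 8.5, 0], "rot": [0, 0, 0], "hand": 40}
    - {"linear": [0, 9.5, 0], "rot": [0, 0, 0], "hand": 40}
    - {"linear": [0, 10, 0], "rot": [0, 0, 0], "hand": 40}
    - {"linear": [0, 10.3, 0], "rot": [0, 0, 0], "hand": 40}
    - {"linear": [0, 10.3, 0], "rot": [0, 0, 0], "hand": 40}
    - {"linear": [0, 10.3, 0], "rot": [0, 0, 0], "hand": 40}

```text
time_s: 4.75
tool_pos: [0.5153, -0.0482, 0.0167]
ee_rot: [-1.57, -0.0, -0.435]
contact_force: [1.1, -1.2, -4.7]
opening: 0.0548
```

Request:
play_rows:
  series:
    - {"linear": [0, 0.1, 0], "rot": [0, 0, 0], "hand": 40}
    - {"linear": [0, 0.2, 0], "rot": [0, 0, 0], "hand": 40}
    - {"linear": [0, 0.2, 0], "rot": [0, 0, 0], "hand": 40}

```text
time_s: 5.0
tool_pos: [0.5155, -0.0484, 0.0151]
ee_rot: [-1.57, -0.0, -0.435]
contact_force: [-1.4, 0.1, 3.6]
opening: 0.055
```

Request:
play_rows:
  series:
    - {"linear": [0, 0, 0], "rot": [0, 0, 0], "hand": 70}
    - {"linear": [0, 0, 0], "rot": [0, 0, 0], "hand": 85}
    - {"linear": [0, 0, 0], "rot": [0, 0, 0], "hand": 85}
    - {"linear": [0, 0, 0], "rot": [0, 0, 0], "hand": 85}
    - {"linear": [0, 0, 0], "rot": [0, 0, 0], "hand": 85}
    - {"linear": [0, -1, 0], "rot": [0, 0, 0], "hand": 85}
    - {"linear": [0, -3, 0], "rot": [0, 0, 0], "hand": 85}
    - {"linear": [0, -6, 0], "rot": [0, 0, 0], "hand": 85}
    - {"linear": [0, -9, 0], "rot": [0, 0, 0], "hand": 85}
    - {"linear": [-3, -9, 0], "rot": [0, 0, 0], "hand": 85}
    - {"linear": [-6, -9, 0], "rot": [0, 0, 0], "hand": 40}
    - {"linear": [-8, -9, 0], "rot": [0, 0, 0], "hand": 0}
    - {"linear": [-8, -9, 0], "rot": [0, 0, 0], "hand": 0}
    - {"linear": [-8, -9, 0], "rot": [0, 0, 0], "hand": 0}
    - {"linear": [-8, -9, 0], "rot": [0, 0, 0], "hand": 0}

```text
time_s: 6.25
tool_pos: [0.4433, -0.0149, 0.1048]
ee_rot: [-1.57, -0.001, -0.435]
contact_force: [-0.1, 0.2, 0.2]
opening: 0.0448
```

```bash
sed -i 's/^CO=.*/CO=np.array([.582,-.0785]); CY=-24.9/' h.py; python3 - <<'E'
from h import *
a,d,c=grab('scene'); t,dt,ct=grab('top'); P=cloud(dt,ct)
im=np.hstack([cv2.resize(a[205:285,260:410],(540,288),interpolation=3)]); im2=cv2.resize(t[130:240,270:400],(340,288),interpolation=3)
save('s3.png',np.vstack([im,cv2.resize(im2,(540,457))[:300]]))
# block top in top view
al=np.radians(CY);e=np.array([np.cos(al),np.sin(al)]);n=np.array([-e[1],e[0]])
L=np.stack([(P[...,:2]-CO)@e,(P[...,:2]-CO)@n],-1)
hs=cv2.cvtColor(t,cv2.COLOR_RGB2HSV)
m=((P[...,2]>.038)&(P[...,2]<.06)&(L[...,0]>-.14)&(L[...,0]<-.01)&(abs(L[...,1])<.05)&(hs[...,1]<70)&(hs[...,2]>110)).astype(np.uint8)
k,l,s,ce=cv2.connectedComponentsWithStats(m); i=1+s[1:,4].argmax(); print(s[i])
q=onplane(ct,np.argwhere(l==i)[:,::-1],.048)[:,:2]-CO; q=np.c_[q@e,q@n]*1000
print(cv2.minAreaRect(q.astype(np.float32)))
s=ctrl.get_state();print(s['tool_pos'],s['opening']); r=s['tool_pos'][:2]-CO; print('tool crate',r@e,r@n); tgt(crate(-.140,0,.02),CY)
E
```

```text
[319 195  17  16 112]
((-58.598854064941406, 14.440296173095703), (35.72059631347656, 67.49270629882812), 65.74182891845703)
[ 0.44328721 -0.01511097  0.10435985] 0.03696070531413734
tool crate -0.15250765486343135 -0.0009064082697137765
lin cm [1.25 8.44 0.09] rot [-0.01 -0.05 -0.01]
```

View pics/s3.png

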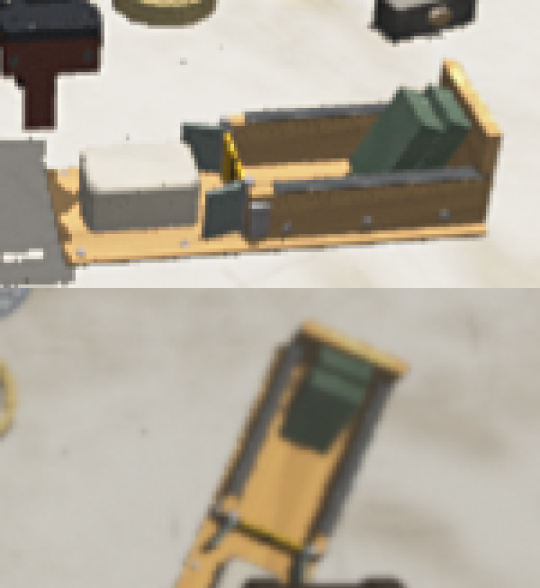

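The block lies flat and lengthwise on the sill at (140,185), the gate is shut at (232,160), and the gripper is behind it. Next I lower the shut fingers and start pushing.

Request:
play_rows:
  series:
    - {"linear": [0, 2, 0.1], "rot": [0, 0, 0], "hand": 0}
    - {"linear": [0, 4.5, 0.1], "rot": [0, 0, 0], "hand": 0}
    - {"linear": [0, 7, 0.1], "rot": [0, 0, 0], "hand": 0}
    - {"linear": [0, 8.4, 0.1], "rot": [0, 0, 0], "hand": 0}
    - {"linear": [0, 8.4, 0.1], "rot": [0, 0, 0], "hand": 0}
    - {"linear": [0.5, 8.4, 0.1], "rot": [0, 0, 0], "hand": 0}
    - {"linear": [1.0, 8.4, 0.1], "rot": [0, 0, 0], "hand": 0}
    - {"linear": [1.5, 8.4, 0.1], "rot": [0, 0, 0], "hand": 0}
    - {"linear": [2.0, 8.4, 0.1], "rot": [0, 0, 0], "hand": 0}
    - {"linear": [2.5, 8.4, 0.1], "rot": [0, 0, 0], "hand": 0}
    - {"linear": [3.0, 8.4, 0.1], "rot": [0, 0, 0], "hand": 0}
    - {"linear": [3.5, 8.4, 0.1], "rot": [0, 0, 0], "hand": 0}
    - {"linear": [4.0, 8.4, 0.1], "rot": [0, 0, 0], "hand": 0}
    - {"linear": [4.5, 8.4, 0.1], "rot": [0, 0, 0], "hand": 0}
    - {"linear": [5.0, 8.4, 0.1], "rot": [0, 0, 0], "hand": 0}
    - {"linear": [5.5, 8.4, 0.1], "rot": [0, 0, 0], "hand": 0}
    - {"linear": [6.0, 8.4, 0.1], "rot": [0, 0, 0], "hand": 0}
    - {"linear": [6.5, 8.4, 0.1], "rot": [0, 0, 0], "hand": 0}
    - {"linear": [7.0, 8.4, 0.1], "rot": [0, 0, 0], "hand": 0}

```text
time_s: 7.93
tool_pos: [0.5031, -0.0422, 0.0194]
ee_rot: [-1.572, 0.008, -0.434]
contact_force: [-11.2, 4.5, 8.9]
opening: 0.0004
```

```bash
cat >> h.py <<'E'
def where():
    al=np.radians(CY);e=np.array([np.cos(al),np.sin(al)]);n=np.array([-e[1],e[0]])
    s=ctrl.get_state(); r=s['tool_pos'][:2]-CO; f=s['contact_force']
    print('tool crate mm',(r@e*1000).round(1),(r@n*1000).round(1),'z',s['tool_pos'][2].round(4),'F along',(f[:2]@e).round(1),(f[:2]@n).round(1),f[2].round(1),'op',round(s['opening'],4),'yaw',np.degrees(s['ee_rot'][2]).round(2),'t',s['time_s'])
E
python3 -c "
from h import *
where(); a,d,c=grab('scene'); save('s4.png',a[190:290,250:410],5)"
```

```text
tool crate mm -86.9 -0.3 z 0.0194 F along -12.1 -0.6 8.9 op 0.0004 yaw -24.87 t 7.9333
```

View pics/s4.png

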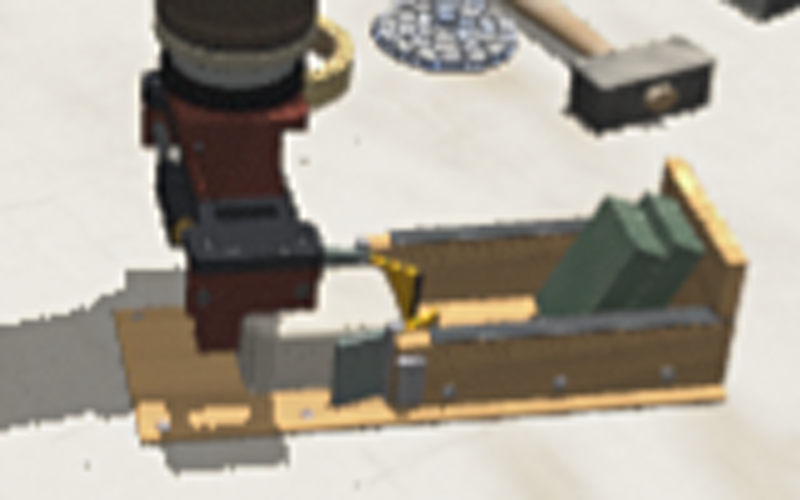

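The leaves at (400,270) are opening evenly ahead of the block. I keep pushing.

Request:
play_rows:
  series:
    - {"linear": [0.5, 0, 0], "rot": [0, 0, 0], "hand": 0}
    - {"linear": [1.0, 0, 0], "rot": [0, 0, 0], "hand": 0}
    - {"linear": [1.5, 0, 0], "rot": [0, 0, 0], "hand": 0}
    - {"linear": [2.0, 0, 0], "rot": [0, 0, 0], "hand": 0}
    - {"linear": [2.5, 0, 0], "rot": [0, 0, 0], "hand": 0}
    - {"linear": [3.0, 0, 0], "rot": [0, 0, 0], "hand": 0}
    - {"linear": [3.5, 0, 0], "rot": [0, 0, 0], "hand": 0}
    - {"linear": [4.0, 0, 0], "rot": [0, 0, 0], "hand": 0}
    - {"linear": [4.5, 0, 0], "rot": [0, 0, 0], "hand": 0}
    - {"linear": [5.0, 0, 0], "rot": [0, 0, 0], "hand": 0}
    - {"linear": [5.5, 0, 0], "rot": [0, 0, 0], "hand": 0}
    - {"linear": [6.0, 0, 0], "rot": [0, 0, 0], "hand": 0}
    - {"linear": [6.5, 0, 0], "rot": [0, 0, 0], "hand": 0}
    - {"linear": [7.0, 0, 0], "rot": [0, 0, 0], "hand": 0}
    - {"linear": [7.5, 0, 0], "rot": [0, 0, 0], "hand": 0}

```text
time_s: 9.23
tool_pos: [0.5745, -0.0751, 0.0199]
ee_rot: [-1.571, 0.001, -0.435]
contact_force: [-1.8, 1.6, -1.4]
opening: 0.0006
```

```bash
python3 -c "
from h import *
where(); a,d,c=grab('scene'); save('s5.png',a[180:290,250:410],5)"
```

```text
tool crate mm -8.2 -0.1 z 0.0199 F along -2.3 0.7 -1.4 op 0.0006 yaw -24.92 t 9.2333
```

View pics/s5.png

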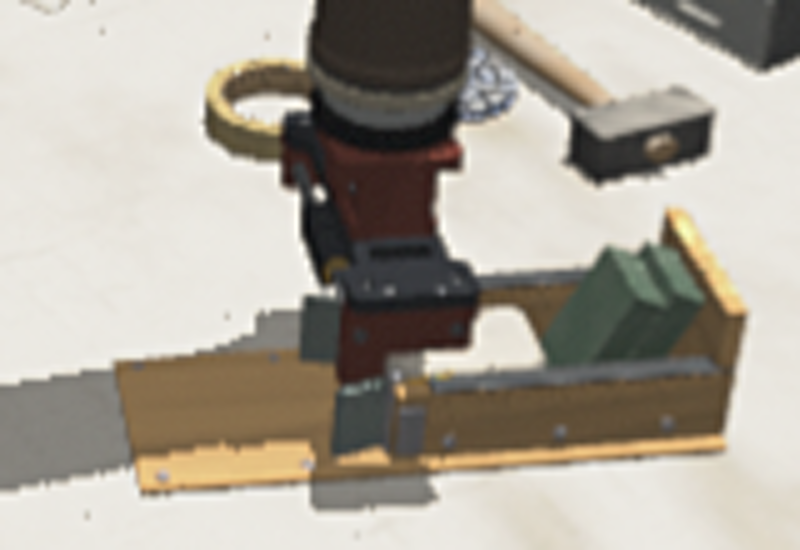

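The block's front end at (520,320) is almost at the near tile, and the gripper's body clears the walls. I push slowly now.

Request:
play_rows:
  series:
    - {"linear": [0.3, 0, 0], "rot": [0, 0, 0], "hand": 0}
    - {"linear": [0.6, 0, 0], "rot": [0, 0, 0], "hand": 0}
    - {"linear": [0.9, 0, 0], "rot": [0, 0, 0], "hand": 0}
    - {"linear": [1.2, 0, 0], "rot": [0, 0, 0], "hand": 0}
    - {"linear": [1.5, 0, 0], "rot": [0, 0, 0], "hand": 0}
    - {"linear": [1.8, 0, 0], "rot": [0, 0, 0], "hand": 0}
    - {"linear": [2.1, 0, 0], "rot": [0, 0, 0], "hand": 0}
    - {"linear": [2.4, 0, 0], "rot": [0, 0, 0], "hand": 0}
    - {"linear": [2.7, 0, 0], "rot": [0, 0, 0], "hand": 0}
    - {"linear": [3.0, 0, 0], "rot": [0, 0, 0], "hand": 0}
    - {"linear": [3.3, 0, 0], "rot": [0, 0, 0], "hand": 0}
    - {"linear": [3.6, 0, 0], "rot": [0, 0, 0], "hand": 0}
    - {"linear": [3.9, 0, 0], "rot": [0, 0, 0], "hand": 0}
    - {"linear": [3.9, 0, 0], "rot": [0, 0, 0], "hand": 0}

```text
time_s: 10.45
tool_pos: [0.6093, -0.0911, 0.0198]
ee_rot: [-1.571, 0.002, -0.435]
contact_force: [-4.2, 2.2, 1.9]
opening: 0.0007
```

```bash
python3 -c "
from h import *
where()"
```

```text
tool crate mm 30.1 0.0 z 0.0198 F along -4.8 0.2 1.9 op 0.0007 yaw -24.91 t 10.45
```

Request:
play_rows:
  series:
    - {"linear": [0.15, 0, 0], "rot": [0, 0, 0], "hand": 0}
    - {"linear": [0.3, 0, 0], "rot": [0, 0, 0], "hand": 0}
    - {"linear": [0.45, 0, 0], "rot": [0, 0, 0], "hand": 0}
    - {"linear": [0.5, 0, 0], "rot": [0, 0, 0], "hand": 0}
    - {"linear": [0.5, 0, 0], "rot": [0, 0, 0], "hand": 0}

```text
time_s: 10.87
tool_pos: [0.6132, -0.0931, 0.0198]
ee_rot: [-1.571, 0.003, -0.435]
contact_force: [-6.2, 2.8, 2.6]
opening: 0.0003
```

```bash
python3 -c "
from h import *
where()
a,d,c=grab('scene'); save('s6.png',a[180:290,250:410],5)"
```

```text
tool crate mm 34.4 -0.1 z 0.0198 F along -6.8 -0.1 2.6 op 0.0003 yaw -24.91 t 10.8667
```

View pics/s6.png

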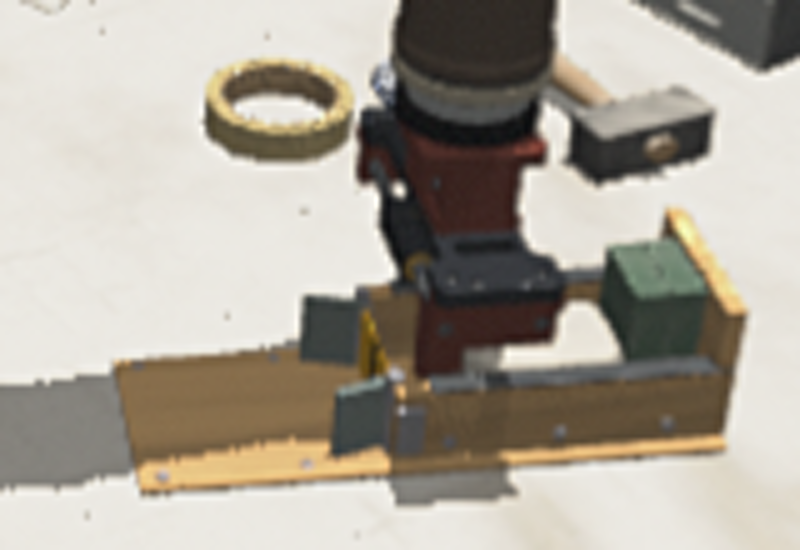

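The tiles at (655,290) are nearly upright, with a small lean left. I press on until the force jumps.

Request:
play_rows:
  series:
    - {"linear": [0.1, 0, 0], "rot": [0, 0, 0], "hand": 0}
    - {"linear": [0.2, 0, 0], "rot": [0, 0, 0], "hand": 0}
    - {"linear": [0.25, 0, 0], "rot": [0, 0, 0], "hand": 0}
    - {"linear": [0.25, 0, 0], "rot": [0, 0, 0], "hand": 0}

```text
time_s: 11.25
tool_pos: [0.6132, -0.093, 0.0198]
ee_rot: [-1.571, 0.007, -0.434]
contact_force: [-13.9, 5.9, 10.5]
opening: 0.0005
```

```bash
python3 -c "
from h import *
where()"
```

```text
tool crate mm 34.4 -0.1 z 0.0198 F along -15.0 -0.5 10.5 op 0.0005 yaw -24.89 t 11.25
```

Request:
play_rows:
  series:
    - {"linear": [0.2, 0, 0], "rot": [0, 0, 0], "hand": 0}
    - {"linear": [0.3, 0, 0], "rot": [0, 0, 0], "hand": 0}
    - {"linear": [0.3, 0, 0], "rot": [0, 0, 0], "hand": 0}

```text
time_s: 11.5
tool_pos: [0.6132, -0.093, 0.0194]
ee_rot: [-1.572, 0.013, -0.434]
contact_force: [-22.7, 8.5, 18.0]
opening: 0.0004
```

```bash
python3 -c "
from h import *
where()"
```

```text
tool crate mm 34.4 -0.0 z 0.0194 F along -24.1 -1.9 18.0 op 0.0004 yaw -24.85 t 11.5
```

It is at a hard stop, 24 N with no motion. I relieve the pressure and lift straight up.

Request:
play_rows:
  series:
    - {"linear": [-0.3, 0, 0], "rot": [0, 0, 0], "hand": 0}
    - {"linear": [-0.6, 0, 0], "rot": [0, 0, 0], "hand": 0}
    - {"linear": [-0.75, 0, 0], "rot": [0, 0, 0], "hand": 0}
    - {"linear": [-0.75, 0, 0], "rot": [0, 0, 0], "hand": 0}
    - {"linear": [-0.75, -0.5, 0], "rot": [0, 0, 0], "hand": 0}
    - {"linear": [-0.75, -1.5, 0], "rot": [0, 0, 0], "hand": 0}
    - {"linear": [-0.75, -3, 0], "rot": [0, 0, 0], "hand": 0}
    - {"linear": [-0.75, -5, 0], "rot": [0, 0, 0], "hand": 0}
    - {"linear": [-0.75, -8, 0], "rot": [0, 0, 0], "hand": 0}
    - {"linear": [-0.75, -11, 0], "rot": [0, 0, 0], "hand": 0}
    - {"linear": [-0.75, -14, 0], "rot": [0, 0, 0], "hand": 0}
    - {"linear": [-0.75, -17, 0], "rot": [0, 0, 0], "hand": 0}
    - {"linear": [-8, -18, 0], "rot": [0, 0, 0], "hand": 0}
    - {"linear": [-12, -18, 0], "rot": [0, 0, 0], "hand": 0}
    - {"linear": [-12, -18, 0], "rot": [0, 0, 0], "hand": 0}
    - {"linear": [-12, -18, 0], "rot": [0, 0, 0], "hand": 0}

```text
time_s: 12.83
tool_pos: [0.5063, -0.0432, 0.2016]
ee_rot: [-1.569, 0.002, -0.433]
contact_force: [-0.8, 0.3, -0.3]
opening: 0.0006
```

```bash
python3 -c "
from h import *
where()
a,d,c=grab('scene'); t,dt,ct=grab('top')
save('s7.png',np.vstack([cv2.resize(a[190:290,260:410],(450,300),interpolation=3),cv2.resize(t[130:230,270:420],(450,300),interpolation=3)]))"
```

```text
tool crate mm -83.5 0.2 z 0.2016 F along -0.9 -0.0 -0.3 op 0.0006 yaw -24.82 t 12.8333
```

View pics/s7.png

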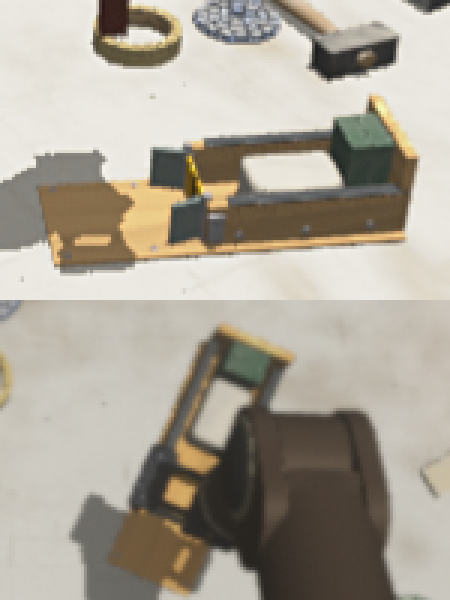

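The block is home at (290,170), the tiles are upright at (362,150), and the gate is shut at (193,180). The gripper is well clear, so I hand in.

```bash
python3 -c "
from station import ctrl
print(ctrl.finish_job())"
```

```text
the job is handed in; nothing more can be done
None
```

The white block is packed in the crate and the job is handed in, at about 13 s of the 56 s allowed. `finish_job` reported no verdict.

I gripped the block by its long sides, set it flat on the sill and let go. I then pushed it from behind with the shut fingers, through the leaves, until it met a hard stop: the force rose to 24 N with no further motion. After that I eased off and lifted straight up.

**Last checks:**
- **Pictures:** the block lies lengthwise against both upright samples, the leaves are shut and the gripper is clear. I judged the uprightness and the shut gate by eye, not by measured angles.
- **Position at the stop:** I estimated the block's rear end at 44 mm behind the gate, against the nominal 47 mm. My two estimates of where the crate lies differed by about 2.6 mm, which could account for this.
- **Failed check:** my attempt to measure the block on the sill from the top view gave an unusable result because the arm hid it. I relied on the scene picture for that placing.
- **Bystanders:** I saw no contact with them. I did not measure their positions again at the end.

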